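# Turn a washed bur dish over to drain

### The arm

A 6-joint arm with a two-finger parallel gripper is mounted at the origin on a cart in front of the work surface, level with it; the furniture and walls round the work are solid. World frame = base frame: x ahead of the robot, y to its left, z up, the work surface at z = 0. Lengths are in m, angles in degrees, forces in N, time in s.
With the tool pointing down it reaches from about 0.375 to 0.9 m from the base axis. Payload 3.1 kg.
Tool frame: the origin (TCP) lies midway between the tips of the shut fingers; the grasp point (between the pads) lies r.grasp_offset behind it (r.grasp_offset is the distance from the TCP to the grasp point, in m); z points along the fingers, y is the line along which they close (so a half turn about z gives the same grasp; the last joint's range is limited). The gripper opens to 87 mm and grips with 3 to 60 N. Pads are 19 mm wide; open, the fingers measure 117 mm over their backs; the gripper's body (75 mm by 190 mm) begins 51 mm behind the grasp point.
Start: joints at [64.658, 30.224, 82.088, -0, 67.689, -10.227], TCP at [0.163, 0.603, 0.223] pointing down, gripper open.
Joint ranges: [-176.69, 176.69], [-43.24, 126.21], [12.49, 139.97], [-82, 262], [0, 151.66], [-163.58, 163.58]. Speed limits (degrees/s): [159.86, 159.86, 180, 180, 180, 180].

### API

Orientations are given as a 3x3 rotation matrix whose columns are the frame's x, y, z axes.
In Python, from rig import r gives the robot as it stands.
- The arm moves only by the tool move_arm, never from a script. Its argument "motion" is a list of rows, each a list of 6 numbers: the shift along the tool's x, y, z as a fraction of full scale, then the turn, a rotation vector about the tool's x, y, z as a fraction of full scale. In form: [[x, y, z, ax, ay, az], ...]. A call has 1 to 20 rows; each row shifts and turns the commanded pose from where the row before left it, along the tool's axes as they then stand; what a row does not reach is not made up. Full scale, the value 1, is 0.04 m for a shift and 360 degrees for a turn. A row lasts 1/10 s, in which the tool goes at most 50 mm and 8.59 degrees, less where a joint would pass 70% of its speed; a pose out of reach is approached as far as the arm can. A call with a number of a shift or a turn outside -1 to 1 is refused whole. A call with a gripper value outside its range is refused whole. "hand" is the gripper command: -1 is shut, 1 is fully open, values between are in proportion, set as the call begins (left out, the last holds). The fingers move at their own pace and stop on an object; the grip force is fixed at half the most. Time passes only in rows, so rows that do not move let the fingers close. It gives the time, the measured TCP pose, the force, the opening and the grip force at its end, in the units of the state.
- r.read_state(): the state, without advancing time (a new reading comes with each control period).
- r.snapshot(name): name is "scene" or "side" or "wrist"; returns (picture, depth): 420x560x3 uint8, blue, green, red; 420x560 float32, m along the optical axis (not along the pixel's ray), 0 where there is no reading.
- r.calibration(name): a dict with "fx", "fy", "cx", "cy" (pixels), "rvec" (rotation vector, rad) and "tvec" (3), from world to camera coordinates, as OpenCV has them. Camera axes: x right, y down, z forward; pixel columns grow to the right and rows downward; lengths in m; the calibration is good to about 2 mm. A picture is of the moment at which its call begins: read the wrist's pose just before it. calibration takes no time and is no camera call; for the wrist camera it gives the pose at the moment of the call.
- r.hand_in(): hands the job in; it is judged then, once.
Trained networks look in the newest picture that a camera, given by its name, has taken for a name from the list of things; names that differ only in an ending like _2 or _b are one class to them, and where a whole thing is asked for, a point or a joint stands for the part that bears it (a point fixed in the world has none). Each returns a list of dicts, best first, with "score" (0 to 1); they miss things now and then, are a little off and sometimes report something else, mostly with a low value. They report only what shows in the picture. A call takes as long as a camera call. They do not tell look-alikes from the thing itself.
- r.spot_in(target, camera): "box" ([left, top, right, bottom] in pixels, round what is visible of it).
- r.place_of(target, camera): "point" ([column, row] in pixels: a listed point, or the origin of a listed thing).
The state is a dict: "time_s": time; "qpos": joint angles; "joint_vel": joint speeds; "joint_torque": joint torques, N m; "tool_pos": TCP position; "tcp_rot": TCP orientation; "wrist_force": force on the tool from outside, world axes, zero at the start; "wrist_torque": the same for the moment, N m; "gripper_width": finger opening in m; "finger_force": force on a finger pad.
Only numpy, scipy, OpenCV 4.12 (cv2) and the standard library are available. Lean on these libraries where they do the work, as an engineer would, in place of code of your own. Each camera call takes 0.05 s, during which the arm holds its last target. There are 200 camera calls.

### The job

Put the short rectangular steel dish, open side up, into the pocket of the hinged turn-over plate and let go of it. Then swing the plate by its black handle all the way over, so that the dish drops open side down into the drain nest, and leave the plate lying closed over it.

Things in the scene. Friction and masses are not known exactly. Their poses are not given: they have to be found in the camera images.
- bur_dish: Short rectangular open steel dish, 80 (x) x 50 (y) x 16 mm, walls 3 mm, 0.09 kg, open side up on a 2 mm mat on the worktop. Origin: centre of its underside; z points out of the open side. Grip it from above across the 50 mm (fingers closing along its y). Two other steel dishes do not belong in the fixture: a rectangular one 125 mm long and a round one 66 mm across.
- pocket (a point): Centre of the pocket's floor on the hinged plate (moves with it), 14 mm above the worktop at the start. x along the hinge and the dish's 80 mm (either way round), y towards the hinge, z out of the pocket. 92 x 62 mm between four corner guides 14 mm high, lips flared 5 mm; the sides between them are open for fingers (63 mm on the long sides). The hinge axis is 55 mm away towards +y, 12 mm higher.
- handle (a point): Grip point on the axis of the black handle: a round bar 12 mm thick, parallel to the hinge, on the robot's side of the plate; over 20 mm of bar each side of it. 26 mm above the worktop at the start, level with the hinge axis and 87 mm from it. x along bar and hinge, y towards the hinge. Held from above (closing along y) it turns between the fingers as it swings up and over the hinge.
- flipper (a joint): Angle of the hinged plate, rad: 0 flat with the pocket up, 1.57 upright, 3.14 (end stop) turned right over above the drain nest. About 0.1 N m lifts it; the hinge is damped, and past upright the plate sinks over by itself at about 1 rad/s. Soon past upright the dish tips out of the pocket and is led down into the nest by the plate.
- nest (a point): Centre of the drain nest, on top of its steel ribs, 16 mm above the worktop; fixed, across the hinge from the pocket's start, 55 mm from the hinge axis. x along the hinge, y away from the hinge, z up. Stops stand 6 mm clear of the dish at both ends and on the outer side, a sloping slide plate on the hinge side. With the dish upside down in the nest, its origin is 16 mm above this point.
Things that resemble listed ones, but are neither listed nor needed, are in the scene too. What is shaped like the bur_dish but yellow is not meant.

How it is judged (in metres and radians):
On the way, in this order (a step that is already met when the one before it is completed fails the run):
1. the dish is seated open side up in the pocket of the unturned plate and let go (value of joint flipper below 0.15 rad and z of bur_dish in the frame of pocket between -0.004 and 0.006 m and horizontal distance between bur_dish and pocket below 0.014 m and angle between bur_dish's own z axis and vertical below 0.17 rad and contact force between the fingers and bur_dish below 0.1 N), for 0.2 s.
2. the plate, with the dish in it, stands about upright (value of joint flipper between 1.2 and 1.9 rad and distance between bur_dish and pocket below 0.035 m).
At the end, for the whole second after the job is handed in: The plate is turned right over (beyond 3.0 rad) and at rest, and the short dish lies upside down beneath it in the drain nest, flat within 10 degrees, within 15 mm of the nest's centre and squared to it within 11 degrees, at rest (value of joint flipper above 3 rad and horizontal distance between bur_dish and nest below 0.015 m and z of bur_dish in the frame of nest between 0.01 and 0.022 m and angle between bur_dish's own z axis and vertical above 2.96 rad and angle between the x axis of bur_dish and the x axis of nest, either way round below 0.2 rad and linear speed of bur_dish below 0.02 m/s and velocity of joint flipper below 0.05 rad/s); the robot touches nothing.
It also fails if it takes over 61 s, if anything falls off the work surface, if the arm or the gripper's body presses on something with over 40 N, if the wrist force passes 120 N, or if a joint passes its speed limit or range.

## Working session

There is one attempt and no reset: what is moved stays moved. The work goes in short steps, Python scripts to look and compute and a tool call to move; the robot and the scene stay as the last step left them, time stands still between calls to the robot, and variables do not carry over. Pictures are saved under pics/ and viewed, at most 10 in all, crops included, and the job is handed in when it is done.

Besides the shell and the picture viewer there is one more tool, called after "Emit:" as name([rows], argument=value, ...), one row to a line, values as JSON. move_arm: Moves the arm, as the interface text tells. Its arguments: {"type":"object","properties":{"motion":{"type":"array"},"hand":{"type":"number"}},"required":["motion"]}

```bash
mkdir -p pics; cat > h.py <<'E'
import numpy as np, cv2
from rig import r
def cam(n):
    c=r.calibration(n); R=cv2.Rodrigues(np.array(c["rvec"],float))[0]
    return c,R,np.array(c["tvec"],float).ravel()
def ray(n,px,z,cal=None):
    c,R,t=cal or cam(n)
    d=R.T@np.array([(px[0]-c["cx"])/c["fx"],(px[1]-c["cy"])/c["fy"],1.]); o=-R.T@t
    return o+d*(z-o[2])/d[2]
def pt(n,px,D,cal=None,k=2):
    c,R,t=cal or cam(n); u,v=int(round(px[0])),int(round(px[1]))
    w=D[max(v-k,0):v+k+1,max(u-k,0):u+k+1]; d=np.median(w[w>0])
    return R.T@(np.array([(px[0]-c["cx"])/c["fx"]*d,(px[1]-c["cy"])/c["fy"]*d,d])-t)
E
python3 - <<'E'
from h import *
np.set_printoptions(precision=4,suppress=True)
print(r.grasp_offset, r.read_state()["tcp_rot"])
Z=dict(bur_dish=.002,pocket=.014,handle=.026,nest=.016)
ims=[]
for n in("scene","side"):
    p,D=r.snapshot(n); cv2.imwrite(f"pics/{n}1.png",p); np.save(f"{n}D.npy",D)
    for t in Z:
        for o in r.place_of(t,n)[:4]:
            print(n,t,np.round(o["point"],1),round(o["score"],2),ray(n,o["point"],Z[t])[:2],pt(n,o["point"],D))
E
```

```text
0.0187 [[-0.9654  0.2607 -0.0009]
 [ 0.2608  0.9654 -0.0019]
 [ 0.0004 -0.0021 -1.    ]]
scene bur_dish [136.5 180.6] 0.85 [0.4221 0.6819] [0.416  0.6743 0.009 ]
scene bur_dish [232.  207.5] 0.57 [0.4683 0.308 ] [0.4628 0.3035 0.008 ]
scene pocket [343.4 225.9] 0.93 [ 0.5555 -0.0509] [ 0.5599 -0.0491  0.0097]
scene handle [345.5 243.6] 0.98 [ 0.4771 -0.0942] [ 0.4955 -0.0869  0.0066]
scene nest [310.7 221.4] 0.97 [0.522  0.0456] [0.5281 0.0487 0.0097]
side bur_dish [284.7 258.2] 0.7 [0.4594 0.3153] [0.4594 0.3165 0.0042]
side bur_dish [290.1 370.9] 0.56 [0.4343 0.6791] [0.4344 0.6795 0.0036]
side pocket [263.9 169.1] 0.72 [ 0.5509 -0.0658] [ 0.5513 -0.0707  0.0082]
side handle [285.3 162. ] 0.73 [ 0.4682 -0.0954] [ 0.4682 -0.1142  0.0046]
side nest [267.3 192.6] 0.96 [0.5317 0.05  ] [0.532  0.0463 0.011 ]
```

View pics/scene1.png

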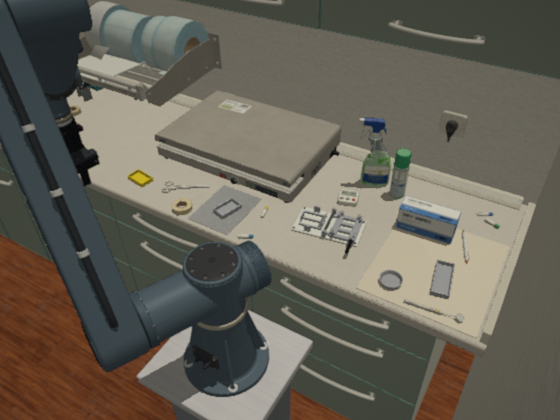

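View pics/side1.png

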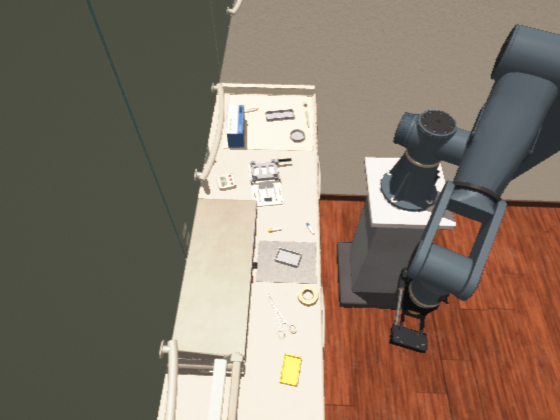

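Scene picture: candidates for the dish are the grey one on the grey mat (228,208), the yellow one (140,178, a look-alike), the long dish on the tray (442,279) and the round one (390,281). I choose the one on the mat. The plate is at (345,228) with its black handle at (349,243), and the nest is at (311,221). The side view agrees: dish (288,257), plate (264,170), handle (285,161), nest (267,193).

Emit:
move_arm([
  [-0.91,-0.5,0,0,0,0],
  [-0.91,-0.5,0,0,0,0],
  [-0.91,-0.5,0,0,0,0],
  [-0.91,-0.5,0,0,0,0],
  [-0.91,-0.5,0,0,0,0],
  [-0.91,-0.5,0,0,0,0],
  [-0.91,-0.5,0,0,0,0],
  [-0.91,-0.5,0,0,0,0],
  [-0.91,-0.5,0,0,0,0],
  [-0.91,-0.5,0,0,0,0],
  [0,0,0,0,0,0],
  [0,0,0,0,0,0],
], hand=1)

```text
time_s: 1.7
tool_pos: [0.4628, 0.3146, 0.2225]
tcp_rot: [[-0.965, 0.263, -0.0], [0.263, 0.965, 0.0], [0.0, 0.0, -1.0]]
wrist_force: [-0.5, -0.7, 0.2]
gripper_width: 0.0874
finger_force: 0.0
```

```bash
cat >> h.py <<'E'
np.set_printoptions(precision=4,suppress=True)
def look(name):
    cal=cam("wrist"); p,D=r.snapshot("wrist"); cv2.imwrite(f"pics/{name}.png",p); np.save(f"{name}D.npy",D)
    return cal,p,D
E
python3 - <<'E'
from h import *
s=r.read_state(); print(s["time_s"],s["tool_pos"],s["tcp_rot"],s["qpos"])
cal,p,D=look("w1")
c,R,t=cal; print("campos",-R.T@t, "axes",R)
for o in r.place_of("bur_dish","wrist"): print(o, ray("wrist",o["point"],.002,cal),pt("wrist",o["point"],D,cal))
P=np.array([[ray("wrist",(u,v),.018,cal) for u in range(560)] for v in (0,)])
# rim mask: depth-based height between 12 and 22 mm near the dish
v,u=np.mgrid[0:420,0:560]; X=np.stack([(u-c["cx"])/c["fx"]*D,(v-c["cy"])/c["fy"]*D,D],-1)-t; W=X@R
np.save("w1W.npy",W)
m=(D>0)&(W[...,2]>.011)&(W[...,2]<.025)&(np.hypot(W[...,0]-.462,W[...,1]-.311)<.07)
q=W[m][:,:2].astype(np.float32); print(len(q), cv2.minAreaRect(q) if len(q) else 0, W[m][:,2].max() if len(q) else 0)
E
```

```text
1.7 [0.4628 0.3146 0.2225] [[-0.9647  0.2633 -0.0004]
 [ 0.2633  0.9647  0.0003]
 [ 0.0005  0.0002 -1.    ]] [ 22.7576  25.1853  91.5909   0.0278  63.239  -51.9916]
campos [0.3936 0.3344 0.3844] axes [[ 0.2626  0.9649 -0.0008]
 [ 0.9311 -0.2532  0.2625]
 [ 0.2531 -0.0697 -0.9649]]
{'point': [282.1, 171.0], 'score': 0.88} [0.4526 0.3181 0.002 ] [0.4521 0.3183 0.0049]
821 ((0.4524160325527191, 0.31730201840400696), (0.04963648319244385, 0.08056723326444626), 73.7059555053711) 0.02080683542024093
```

View pics/w1.png

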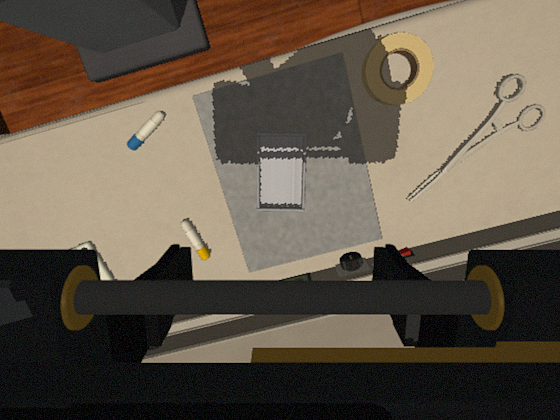

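The wrist picture shows the short dish at (282,171), measured 50 x 81 mm at (0.452, 0.317), its long side along the tool's x. It is the right dish, and the gripper is already aligned with it.

Emit:
move_arm([
  [0.14,0,0.9,0,0,0],
  [0.13,0,0.9,0,0,0],
  [0,0,0.9,0,0,-0.003],
  [0,0,0.9,0,0,0],
  [0,0,0.9,0,0,0],
  [0,0,0.5,0,0,0],
  [0,0,0.25,0,0,0],
  [0,0,0.19,0,0,0],
  [0,0,0,0,0,0],
  [0,0,0,0,0,0],
])

```text
time_s: 2.8
tool_pos: [0.4523, 0.3188, 0.0059]
tcp_rot: [[-0.97, 0.242, 0.002], [0.242, 0.97, 0.001], [-0.001, 0.001, -1.0]]
wrist_force: [0.3, 0.4, 0.3]
gripper_width: 0.0865
finger_force: 0.0
```

Emit:
move_arm([
  [0,0,0,0,0,0],
  [0,0,0,0,0,0],
  [0,0,0,0,0,0],
  [0,0,0,0,0,0],
  [0,0,0,0,0,0],
  [0,0,0,0,0,0],
  [0,0,0,0,0,0],
  [0,0,0,0,0,0],
], hand=-1)

```text
time_s: 3.6
tool_pos: [0.4517, 0.318, 0.0051]
tcp_rot: [[-0.97, 0.242, -0.0], [0.242, 0.97, -0.0], [0.0, -0.0, -1.0]]
wrist_force: [-0.4, -0.5, 2.4]
gripper_width: 0.0495
finger_force: 30.0
```

```bash
python3 - <<'E'
from h import *
c,R,t=cam("scene"); D=np.load("sceneD.npy"); v,u=np.mgrid[0:420,0:560]
W=(np.stack([(u-c["cx"])/c["fx"]*D,(v-c["cy"])/c["fy"]*D,D],-1)-t)@R
W=W[(D>0)]
for x in np.arange(.5,.95,.05):
    print(round(x,2),[int(1000*max(W[(abs(W[:,0]-x)<.025)&(abs(W[:,1]-y)<.025)][:,2],default=0)) for y in np.arange(.4,-.41,-.05)])
E
```

```text
0.5 [7, 21, 24, 9, 18, 8, 34, 33, 36, 36, 36, 7, 9, 10, 8, 19, 22]
0.55 [115, 116, 116, 114, 114, 114, 32, 20, 36, 25, 23, 6, 8, 8, 9, 22, 23]
0.6 [116, 116, 628, 630, 631, 115, 11, 30, 37, 36, 632, 631, 631, 631, 631, 8, 15]
0.65 [600, 607, 608, 626, 633, 642, 648, 657, 664, 673, 681, 689, 697, 704, 713, 721, 729]
0.7 [116, 116, 115, 115, 116, 116, 7, 21, 23, 24, 8, 6, 88, 89, 88, 87, 15]
0.75 [116, 116, 116, 115, 118, 115, 6, 7, 17, 6, 136, 173, 0, 0, 0, 6, 7]
0.8 [120, 116, 116, 117, 116, 115, 9, 8, 251, 251, 176, 176, 6, 6, 7, 5, 14]
0.85 [117, 116, 117, 115, 116, 116, 29, 7, 243, 249, 118, 6, 6, 6, 5, 7, 17]
0.9 [117, 117, 115, 115, 115, 115, 36, 20, 0, 17, 5, 23, 234, 238, 24, 20, 22]
```

Emit:
move_arm([
  [0,0,-0.5,0,0,0],
  [0,0,-0.9,0,0,0],
  [0,0,-0.9,0,0,0],
  [0,0,-0.9,0,0,0],
  [0,0,-0.9,0,0,0],
  [-0.4,-0.5,0,0,0,0],
  [-0.65,-0.8,0,0,0,0],
  [-0.65,-0.8,0,0,0,0],
  [-0.65,-0.8,0,0,0,0],
  [-0.65,-0.8,0,0,0,0],
  [-0.65,-0.8,0,0,0,0],
  [-0.65,-0.8,0,0,0,0],
  [-0.65,-0.8,0,0,0,0],
  [-0.65,-0.8,0,0,0,0],
  [-0.3,-0.35,0,0,0,0],
  [0,0,0,0,0,0],
  [0,0,0,0,0,0],
])

```text
time_s: 5.3
tool_pos: [0.6092, -0.0194, 0.1683]
tcp_rot: [[-0.97, 0.243, -0.002], [0.243, 0.97, 0.001], [0.003, 0.001, -1.0]]
wrist_force: [-0.3, -0.5, -1.6]
gripper_width: 0.0498
finger_force: 30.0
```

```bash
python3 - <<'E'
from h import *
s=r.read_state(); print(s["time_s"],s["tool_pos"],s["tcp_rot"],s["gripper_width"])
cal,p,D=look("w2"); c,R,t=cal
v,u=np.mgrid[0:420,0:560]; np.save("w2W.npy",(np.stack([(u-c["cx"])/c["fx"]*D,(v-c["cy"])/c["fy"]*D,D],-1)-t)@R)
Z=dict(pocket=.014,handle=.026,nest=.016)
for k in Z:
    for o in r.place_of(k,"wrist"): print(k,o, ray("wrist",o["point"],Z[k],cal),pt("wrist",o["point"],D,cal))
E
```

```text
5.3 [ 0.6092 -0.0194  0.1683] [[-0.97    0.243  -0.0023]
 [ 0.243   0.97    0.0015]
 [ 0.0026  0.0009 -1.    ]] 0.04982336620573164
pocket {'point': [220.0, 142.8], 'score': 0.94} [ 0.552  -0.0591  0.014 ] [ 0.5522 -0.0602  0.0077]
handle {'point': [130.9, 60.2], 'score': 0.58} [ 0.4738 -0.1061  0.026 ] [ 0.475  -0.1042  0.0316]
nest {'point': [340.3, 92.3], 'score': 0.82} [0.5366 0.0489 0.016 ] [0.5366 0.0489 0.0158]
```

View pics/w2.png

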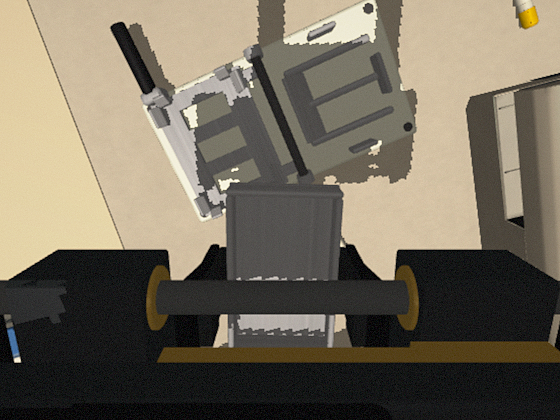

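The wrist picture shows the plate's pocket at about (220,143), the black hinge rod from (257,60) to (305,178), the handle bar from (120,27) to (152,92), and the nest at (340,92). The held dish fills the lower centre. The plate is turned about 20° in the picture.

```bash
python3 - <<'E'
from h import *
cal=cam("wrist"); W=np.load("w2W.npy")
h=[ray("wrist",q,.026,cal)[:2] for q in((257,60),(305,178))]
b=[ray("wrist",q,.026,cal)[:2] for q in((120,27),(152,92))]
print("hinge",h,"bar",b)
a=lambda q:np.degrees(np.arctan2(*(q[0]-q[1])[::-1]))
print("angles",a(h),a(b), W[60,131],W[120,281],W[40,126],W[80,146])
ex=(h[1]-h[0])/np.linalg.norm(h[1]-h[0]); ey=np.array([-ex[1],ex[0]])
P=np.array([.552,-.0591]);N=np.array([.5366,.0489])
print(ex,ey,"pocket->hinge",ey@(h[0]-P),"nest",ey@(N-h[0]),"along N-P",ex@(N-P),"hinge ends rel P",[ex@(q-P) for q in h],"bar rel P",[(ex@(q-P),ey@(q-h[0])) for q in b])
# pale corner-guide top points: pocket-frame extents of surfaces 24-34 mm high
m=(W[...,2]>.021)&(W[...,2]<.036); q=W[m][:,:2]-P; q=np.c_[q@ex,q@ey]; q=q[(abs(q[:,0])<.075)&(q[:,1]>-.05)&(q[:,1]<.04)]
H,xe,ye=np.histogram2d(q[:,0],q[:,1],bins=[np.arange(-.075,.08,.006),np.arange(-.05,.045,.006)])
print(H.astype(int))
E
```

```text
hinge [array([ 0.4978, -0.0103]), array([0.5976, 0.0052])] bar [array([ 0.45  , -0.1058]), array([ 0.5007, -0.0977])]
angles -171.16335465347473 -170.91770261189026 [ 0.4749 -0.1041  0.0315] [ 0.546  -0.0036  0.0297] [ 0.4607 -0.1028  0.0316] [ 0.4913 -0.0979  0.0312]
[0.9881 0.1536] [-0.1536  0.9881] pocket->hinge 0.05652207402134929 nest 0.05256171688530511 along N-P 0.0013735215445356659 hinge ends rel P [np.float64(-0.04606566814636446), np.float64(0.05488766796439004)] bar rel P [(np.float64(-0.10793360952495344), np.float64(-0.08700686723874458)), (np.float64(-0.05662275825157599), np.float64(-0.08678687385159473))]
[[ 0  0 42 82  3  0  0  0  0  0  0  0  0  0  0]
 [ 0  0 38 74  7  0  0  0  0  0  0  0  0  0  0]
 [ 0  1 44 75 13  0  0  0  0  0  0  0  0  0  0]
 [ 0 18 59 57 57  0  0  0  0  0  0  0  9  9  0]
 [ 0  3 35 57 69  0  0  0  0  0  0  0 72 52  6]
 [ 0  2 70 45 17  0  0  0  0  0  0  0 15 29 55]
 [ 0  0 72 35  0  0  0  0  0  0  0  0  0 21 56]
 [ 0  1 40 21  0  0  0  0  0  0  0  0  0 11 30]
 [ 0  0  0  0  0  0  0  0  0  0  0  0  0  0  0]
 [ 0  0  0  0  0  0  0  0  0  0  0  0  0  0  0]
 [ 0  0  0  0  0  0  0  0  0  0  0  0  0  0  0]
 [ 0  0  0  0  0  0  0  0  0  0  0  0  0  0  0]
 [ 0  0  0  0  0  0  0  0  0  0  0  0  0  0  0]
 [ 0  0  0  0  0  0  0  0  0  0  0  0  0  0  0]
 [ 0  0  0  0  0  0  0  0  0  0  0  0  0  0  0]
 [ 0  0  0  0  0  0  0  0  0  0  0  0  0  0  0]
 [ 0  0  0  0  0  0  0  0  0  0  0  0  0  0  0]
 [ 0  0  0  0  0  0  0  0  0  0  0  0  0  0  0]
 [ 0  0 51 35  0  0  0  0  0  0  0  0  0 14 51]
 [ 0  1 53 35  0  0  0  0  0  0  0  0  0 13 51]
 [ 0  0 37 45 37  0  0  0  0  0  0  0  0 19 29]
 [ 0  0  0 29 41  0  0  0  0  0  0  0  0  0  0]
 [ 0  0  0  0  0  0  0  0  0  0  0  0  0  0  0]
 [ 0  0  0  0  0  0  0  0  0  0  0  0  0  0  0]
 [ 0  0  0  0  0  0  0  0  0  0  0  0  0  0  0]]
```

Emit:
move_arm([
  [0.37,-0.42,0,0,0,0],
  [0.37,-0.42,0,0,0,0],
  [0.35,-0.41,0,0,0,0],
  [0,0,0.3,0,0,-0.016],
  [0,0,0.6,0,0,-0.016],
  [0,0,0.6,0,0,-0.016],
  [0,0,0.6,0,0,-0.0156],
  [0,0,0.5,0,0,0],
  [0,0,0,0,0,0],
  [0,0,0,0,0,0],
])

```text
time_s: 6.5
tool_pos: [0.5559, -0.0575, 0.0652]
tcp_rot: [[-0.988, -0.155, -0.0], [-0.155, 0.988, 0.0], [0.0, 0.0, -1.0]]
wrist_force: [-0.4, -0.2, -0.6]
gripper_width: 0.0497
finger_force: 30.0
```

```bash
cat > d.py <<'E'
import sys
from h import *
s=r.read_state(); R=np.array(s["tcp_rot"]); g=np.array(list(map(float,sys.argv[1:4])))
print(s["time_s"],s["tool_pos"],R,"shift/0.04:",R.T@(g-s["tool_pos"])/.04,"yaw x",np.degrees(np.arctan2(R[1,0],R[0,0])),"q",s["qpos"])
E
python3 d.py .5548 -.0571 .018
```

```text
6.5 [ 0.5559 -0.0575  0.0652] [[-0.9879 -0.1551 -0.0004]
 [-0.1551  0.9879  0.0002]
 [ 0.0004  0.0003 -1.    ]] shift/0.04: [0.0249 0.0136 1.1794] yaw x -171.0779527338949 q [ -17.3635   38.357    98.7563    0.0059   42.9135 -116.2899]
```

Emit:
move_arm([
  [0.025,0.014,0.4,0,0,0],
  [0,0,0.3,0,0,0],
  [0,0,0.2,0,0,0],
  [0,0,0.15,0,0,0],
  [0,0,0.12,0,0,0],
  [0,0,0,0,0,0],
  [0,0,0,0,0,0],
  [0,0,0,0,0,0],
])

```text
time_s: 7.3
tool_pos: [0.5552, -0.0579, 0.0195]
tcp_rot: [[-0.988, -0.154, 0.001], [-0.154, 0.988, -0.0], [-0.001, -0.0, -1.0]]
wrist_force: [-1.9, 1.1, 7.8]
gripper_width: 0.05
finger_force: 30.0
```

Emit:
move_arm([
  [0,0,-0.02,0,0,0],
  [0,0,0,0,0,0],
  [0,0,0,0,0,0],
  [0,0,0,0,0,0],
  [0,0,0,0,0,0],
  [0,0,0,0,0,0],
], hand=0.4)

```text
time_s: 7.9
tool_pos: [0.5548, -0.0579, 0.0188]
tcp_rot: [[-0.988, -0.154, -0.0], [-0.154, 0.988, 0.0], [0.0, 0.0, -1.0]]
wrist_force: [0.4, -0.0, 1.9]
gripper_width: 0.0612
finger_force: 0.0
```

Emit:
move_arm([
  [0,0,-0.2,0,0,0],
  [0,0,-0.5,0,0,0],
  [0,0,-0.9,0,0,0],
  [0,0,-0.9,0,0,0],
  [0,0,-0.5,0,0,0],
  [-0.9,0,0,0,0,0],
  [-0.5,0,0,0,0,0],
  [0,0,0,0,0,0],
  [0,0,0,0,0,0],
])

```text
time_s: 8.8
tool_pos: [0.6093, -0.0491, 0.1389]
tcp_rot: [[-0.988, -0.155, -0.002], [-0.155, 0.988, 0.0], [0.001, 0.0, -1.0]]
wrist_force: [-0.8, 0.1, 0.2]
gripper_width: 0.0606
finger_force: 0.0
```

```bash
python3 - <<'E'
from h import *
s=r.read_state(); print(s["time_s"],s["tool_pos"],s["tcp_rot"],s["gripper_width"])
cal,p,D=look("w3"); c,R,t=cal
v,u=np.mgrid[0:420,0:560]; W=(np.stack([(u-c["cx"])/c["fx"]*D,(v-c["cy"])/c["fy"]*D,D],-1)-t)@R; np.save("w3W.npy",W)
Z=dict(bur_dish=.014,pocket=.014,handle=.026,nest=.016)
for k in Z:
    for o in r.place_of(k,"wrist"): print(k,o, ray("wrist",o["point"],Z[k],cal),pt("wrist",o["point"],D,cal))
E
```

```text
8.8 [ 0.6093 -0.0491  0.1389] [[-0.988  -0.1545 -0.0015]
 [-0.1545  0.988   0.0002]
 [ 0.0015  0.0004 -1.    ]] 0.060605156840214516
bur_dish {'point': [284.8, 135.7], 'score': 0.87} [ 0.5562 -0.0545  0.014 ] [ 0.5558 -0.0546  0.0198]
handle {'point': [232.2, 2.2], 'score': 0.88} [ 0.4733 -0.1038  0.026 ] [ 0.4747 -0.1029  0.0315]
nest {'point': [422.2, 129.0], 'score': 0.88} [0.5348 0.0484 0.016 ] [0.5348 0.0487 0.0151]
```

View pics/w3.png

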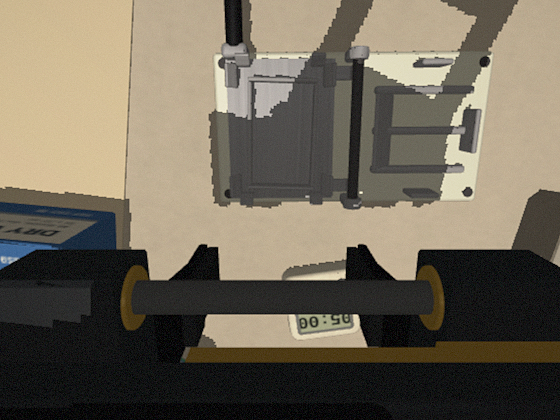

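The picture shows the dish seated between the corner guides (box about 245–322 by 75–190), with the handle at (233,20) and the nest at (425,128).

```bash
python3 - <<'E'
from h import *
W=np.load("w3W.npy")
A=W[85:180,262:305].reshape(-1,3); A=A[(A[:,2]>.008)&(A[:,2]<.03)]
k=np.linalg.lstsq(np.c_[A[:,:2]-A[:,:2].mean(0),np.ones(len(A))],A[:,2],rcond=None)[0]; print("inner floor z, slopes",k)
ex=np.array([.9881,.1536]);ey=np.array([-.1536,.9881]);P=np.array([.5548,-.0571])
B=W[70:200,235:330].reshape(-1,3);q=np.c_[(B[:,:2]-P)@ex,(B[:,:2]-P)@ey,B[:,2]]
m=(abs(q[:,0])<.026)&(q[:,2]>.024)&(q[:,2]<.036); print("long rims y",[(np.median(q[m&s][:,1]),np.median(q[m&s][:,2])) for s in(q[:,1]>0.01,q[:,1]<-.01)])
m=(abs(q[:,1])<.018)&(q[:,2]>.024)&(q[:,2]<.036); print("short rims x",[(np.median(q[m&s][:,0]),np.median(q[m&s][:,2])) for s in(q[:,0]>0,q[:,0]<0)])
E
```

```text
inner floor z, slopes [0.0003 0.0013 0.0197]
long rims y [(np.float64(0.02322400346108388), np.float64(0.03213324025144733)), (np.float64(-0.022900608714854182), np.float64(0.03229231472806823))]
short rims x [(np.float64(0.03837026526668987), np.float64(0.03191343952378385)), (np.float64(-0.037423936076295426), np.float64(0.032275271136019155))]
```

Emit:
move_arm([
  [0.5,-0.11,0,0,0,0],
  [0.75,-0.17,0,0,0,0],
  [0.75,-0.17,0,0,0,0],
  [0.75,-0.17,0,0,0,0],
  [0.5,-0.12,0,0,0,0],
  [0.28,-0.06,0,0,0,0],
  [0,0,0,0,0,0],
  [0,0,0,0,0,0],
])

```text
time_s: 9.85
tool_pos: [0.4766, -0.103, 0.1392]
tcp_rot: [[-0.988, -0.154, 0.002], [-0.154, 0.988, -0.0], [-0.002, -0.001, -1.0]]
wrist_force: [0.7, -0.4, 0.2]
gripper_width: 0.061
finger_force: 0.0
```

```bash
python3 d.py .4747 -.1027 .009
```

```text
9.85 [ 0.4766 -0.103   0.1392] [[-0.9881 -0.1536  0.0016]
 [-0.1536  0.9881 -0.0005]
 [-0.0015 -0.0007 -1.    ]] shift/0.04: [0.051  0.0162 3.2553] yaw x -171.16667701205375 q [ -25.3594   27.2052  106.3179    0.0219   46.3812 -124.2078]
```

Emit:
move_arm([
  [0.05,0.016,0.8,0,0,0],
  [0,0,0.8,0,0,0],
  [0,0,0.7,0,0,0],
  [0,0,0.5,0,0,0],
  [0,0,0.3,0,0,0],
  [0,0,0.15,0,0,0],
  [0,0,0,0,0,0],
  [0,0,0,0,0,0],
])

```text
time_s: 10.65
tool_pos: [0.4743, -0.1025, 0.0095]
tcp_rot: [[-0.988, -0.154, 0.001], [-0.154, 0.988, -0.001], [-0.001, -0.001, -1.0]]
wrist_force: [0.1, -0.4, -0.4]
gripper_width: 0.0611
finger_force: 0.0
```

Emit:
move_arm([
  [0,0,0,0,0,0],
  [0,0,0,0,0,0],
  [0,0,0,0,0,0],
  [0,0,0,0,0,0],
  [0,0,0,0,0,0],
  [0,0,0,0,0,0],
  [0,0,0,0,0,0],
  [0,0,0,0,0,0],
], hand=-1)

```text
time_s: 11.45
tool_pos: [0.474, -0.1041, 0.009]
tcp_rot: [[-0.988, -0.156, 0.001], [-0.156, 0.988, -0.003], [-0.001, -0.003, -1.0]]
wrist_force: [-2.4, -8.7, -0.6]
gripper_width: 0.0113
finger_force: 30.0
```

```bash
python3 - <<'E'
import numpy as np
th=np.arange(0,2.81,.1); d=np.c_[-np.diff(np.cos(th)),-np.diff(np.sin(th))]*.087/.04
print(np.round(d,3).tolist())
E
```

```text
[[0.011, -0.217], [0.032, -0.215], [0.054, -0.211], [0.075, -0.204], [0.095, -0.196], [0.114, -0.185], [0.132, -0.173], [0.148, -0.159], [0.163, -0.143], [0.177, -0.126], [0.189, -0.108], [0.198, -0.089], [0.206, -0.069], [0.212, -0.048], [0.216, -0.026], [0.217, -0.005], [0.217, 0.017], [0.214, 0.039], [0.209, 0.06], [0.202, 0.08], [0.193, 0.1], [0.182, 0.119], [0.169, 0.137], [0.155, 0.153], [0.139, 0.167], [0.121, 0.18], [0.103, 0.192], [0.083, 0.201]]
```

Emit:
move_arm([
  [0,-0.05,0,0,0,0],
  [0,0.011,-0.217,0,0,0],
  [0,0.032,-0.215,0,0,0],
  [0,0.054,-0.211,0,0,0],
  [0,0.075,-0.204,0,0,0],
  [0,0.095,-0.196,0,0,0],
])

```text
time_s: 12.05
tool_pos: [0.4723, -0.0944, 0.0517]
tcp_rot: [[-0.988, -0.155, 0.001], [-0.155, 0.988, -0.002], [-0.0, -0.002, -1.0]]
wrist_force: [-1.2, -5.3, -3.1]
gripper_width: 0.0107
finger_force: 30.0
```

Emit:
move_arm([
  [0,0.114,-0.185,0,0,0],
  [0,0.132,-0.173,0,0,0],
  [0,0.148,-0.159,0,0,0],
  [0,0.163,-0.143,0,0,0],
  [0,0.177,-0.126,0,0,0],
  [0,0.189,-0.108,0,0,0],
  [0,0.198,-0.089,0,0,0],
  [0,0.206,-0.069,0,0,0],
  [0,0.212,-0.048,0,0,0],
  [0,0.216,-0.026,0,0,0],
])

```text
time_s: 13.05
tool_pos: [0.4617, -0.0253, 0.0981]
tcp_rot: [[-0.988, -0.156, 0.002], [-0.156, 0.988, -0.003], [-0.002, -0.003, -1.0]]
wrist_force: [-2.0, -5.8, 3.7]
gripper_width: 0.0115
finger_force: 30.0
```

```bash
python3 - <<'E'
from h import *
p,D=r.snapshot("side"); a=cv2.resize(p[120:240,200:340],None,fx=4,fy=4,interpolation=cv2.INTER_CUBIC)
cv2.imwrite("pics/s4.png",a); s=r.read_state(); print(s["time_s"],s["tool_pos"],s["wrist_force"])
E
```

```text
13.1 [ 0.4614 -0.024   0.098 ] [-2.7718 -3.5287 10.0586]
```

View pics/s4.png

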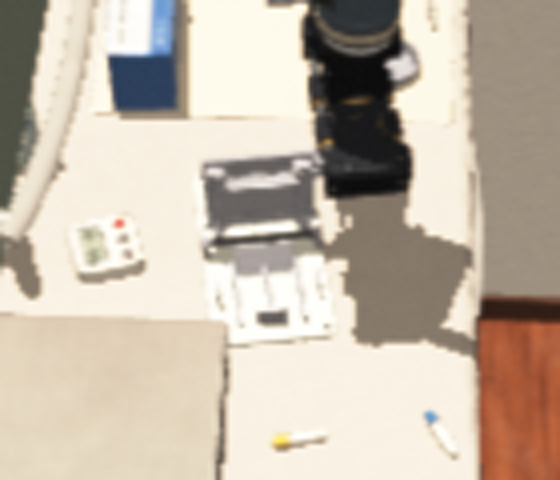

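The side crop shows the plate standing nearly upright at about (262,200), the fingers on the handle, and the nest (270,290) empty. I continue past upright.

Emit:
move_arm([
  [0,0.217,-0.005,0,0,0],
  [0,0.217,0.017,0,0,0],
  [0,0.214,0.039,0,0,0],
  [0,0.209,0.06,0,0,0],
  [0,0.202,0.08,0,0,0],
  [0,0.193,0.1,0,0,0],
  [0,0.182,0.119,0,0,0],
  [0,0.169,0.137,0,0,0],
  [0,0.155,0.153,0,0,0],
  [0,0.139,0.167,0,0,0],
  [0,0.121,0.18,0,0,0],
  [0,0.103,0.192,0,0,0],
])

```text
time_s: 14.3
tool_pos: [0.4487, 0.0598, 0.0455]
tcp_rot: [[-0.988, -0.154, 0.001], [-0.154, 0.988, -0.0], [-0.001, -0.0, -1.0]]
wrist_force: [2.0, -4.6, 2.0]
gripper_width: 0.0113
finger_force: 30.0
```

Emit:
move_arm([
  [0,0.083,0.201,0,0,0],
  [0,0.062,0.208,0,0,0],
  [0,0,0,0,0,0],
])

```text
time_s: 14.6
tool_pos: [0.4479, 0.0655, 0.0288]
tcp_rot: [[-0.988, -0.154, 0.0], [-0.154, 0.988, 0.0], [-0.0, 0.0, -1.0]]
wrist_force: [3.5, -1.0, -0.1]
gripper_width: 0.011
finger_force: 30.0
```

Emit:
move_arm([
  [0,0,0,0,0,0],
  [0,0,0,0,0,0],
  [0,0,0,0,0,0],
  [0,0,0,0,0,0],
  [0,0,-0.5,0,0,0],
  [0,0,-0.9,0,0,0],
  [0,0,-0.9,0,0,0],
  [0,0,-0.9,0,0,0],
  [-0.5,0,-0.9,0,0,0],
  [-0.9,0,0,0,0,0],
  [-0.9,0,0,0,0,0],
  [-0.9,0,0,0,0,0],
  [0,0,0,0,0,0],
  [0,0,0,0,0,0],
], hand=0.4)

```text
time_s: 16.0
tool_pos: [0.5731, 0.085, 0.1932]
tcp_rot: [[-0.988, -0.154, -0.002], [-0.154, 0.988, 0.0], [0.002, 0.001, -1.0]]
wrist_force: [-0.6, 0.0, -0.1]
gripper_width: 0.061
finger_force: 0.0
```

```bash
python3 - <<'E'
from h import *
s=r.read_state(); print(s["time_s"],s["tool_pos"],s["wrist_force"])
cal,p,D=look("w5"); c,R,t=cal
v,u=np.mgrid[0:420,0:560]; W=(np.stack([(u-c["cx"])/c["fx"]*D,(v-c["cy"])/c["fy"]*D,D],-1)-t)@R
ex=np.array([.9881,.1536]);ey=np.array([-.1536,.9881]);H=np.array([.546,-.0036])
q=np.c_[(W[...,:2].reshape(-1,2)-H)@ex,(W[...,:2].reshape(-1,2)-H)@ey,W[...,2].ravel()]
for y in np.arange(-.1,.11,.01): print(round(y,2),[int(1000*np.median(k)) if len(k) else -1 for k in (q[(abs(q[:,0]-x)<.006)&(abs(q[:,1]-y)<.005)][:,2] for x in np.arange(-.1,.07,.015))])
for k in ("bur_dish","handle"):
    for o in r.place_of(k,"wrist"): print(k,o,pt("wrist",o["point"],D,cal))
E
```

```text
16.0 [0.5731 0.085  0.1932] [-0.6454  0.0016 -0.1181]
-0.1 [0, 0, 0, 7, 7, 7, 7, 7, 7, 7, 8, 0]
-0.09 [0, 0, 0, 7, 7, 7, 7, 8, 7, 7, 7, 0]
-0.08 [0, 0, 0, 7, 7, 7, 7, 7, 7, 7, 7, 0]
-0.07 [0, 0, 0, 7, 7, 7, 7, 7, 8, 7, 7, 0]
-0.06 [0, 0, 0, 7, 7, 7, 7, 7, 7, 7, 7, 0]
-0.05 [0, 0, 0, 7, 7, 7, 7, 7, 7, 7, 7, 0]
-0.04 [0, 0, 0, 7, 7, 7, 7, 7, 7, 7, 7, 0]
-0.03 [0, 0, 0, 7, 7, 7, 7, 7, 7, 7, 7, 0]
-0.02 [0, 0, 0, 7, 7, 7, 7, 7, 7, 7, 7, 0]
-0.01 [0, 0, 0, 8, 7, 8, 7, 7, 8, 7, 8, 0]
-0.0 [0, 0, 0, 31, 30, 27, 27, 27, 28, 28, 31, 0]
0.01 [0, 0, 0, 9, 39, 8, 8, 7, 8, 38, 29, 0]
0.02 [0, 0, 0, 39, 40, 40, 40, 273, 286, 40, 40, 0]
0.03 [0, 0, 0, 21, 40, 40, 40, 285, 286, 40, 40, 0]
0.04 [0, 0, 0, 9, 32, 32, 36, 285, 298, 39, 40, 0]
0.05 [0, 0, 0, 24, 32, 32, 33, 280, 299, 229, 241, 0]
0.06 [0, 0, 0, 40, 32, 32, 32, 278, 302, 32, 40, 0]
0.07 [0, 0, 0, 40, 32, 32, 33, 278, 301, 32, 40, 0]
0.08 [26, 25, 27, 41, 40, 355, 40, 278, 301, 40, 40, 0]
0.09 [30, 30, 30, 41, 40, 40, 40, 278, 301, 40, 40, 0]
0.1 [0, 0, 0, 8, 7, 7, 7, 278, 301, 7, 8, 0]
bur_dish {'point': [247.9, 151.8], 'score': 0.79} [0.5408 0.0503 0.0318]
bur_dish {'point': [285.2, 42.9], 'score': 0.48} [0.4483 0.0688 0.0315]
handle {'point': [286.4, 41.0], 'score': 0.85} [0.4466 0.0696 0.0311]
handle {'point': [249.8, 149.2], 'score': 0.17} [0.5382 0.0516 0.032 ]
```

View pics/w5.png

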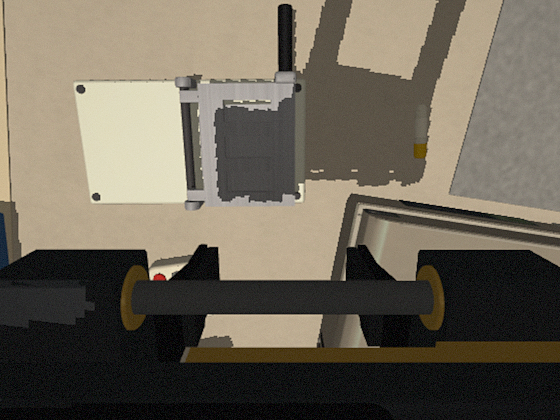

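The picture shows the plate lying flat over the nest (245,140), level at 40 mm. The dish's underside shows through its window at an even 32 mm, which is the nest top plus 16 mm, so it is flat and seated. The gripper is clear.

```bash
python3 -c "
from rig import r
print(r.hand_in())"
```

```text
the job is handed in; nothing more can be done
None
```

I handed the job in at about 16 s of the 61 s allowed: the last measurements show the short dish open side down and flat in the drain nest, with the plate closed over it and the gripper clear; no verdict came back.

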